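Feed the bone carriers to the scanner stop

TASK

Push the row of four blue bone carriers along the aluminium channel as one train until the front one is hard against the scanner's end stop, and then swing the orange keeper arm fully across the channel behind the last one. Use only the fingertips and push steadily, without ramming: do not lift, tip or separate the carriers, and leave everything else on the bench where it is.

Things in the scene. Friction and masses are not known exactly. Their poses are not given: they have to be found in the camera images.
- rail: Fixed aluminium channel, white scanner at its stop end. Origin: on the table under the channel's middle; +x along the channel to the stop, +y the keeper pivot's side, z up. Channel 360 mm long (x -180 to 180, -x end open), 46 mm wide inside, floor 6 mm up; walls 4 mm thick, tops 18 mm up. Scanner box x 185 to 295 mm, 130 wide, 105 high. Nothing overhangs the channel.
- stop (a point): Middle of the end stop's flat face (dark steel block 54 mm wide, top 36 mm above the table), at the height of the channel's floor: x +165, y 0, z 6 mm in the rail's frame. Same axes as the rail.
- keeper (a joint): Angle of the orange keeper arm about its upright pivot, rad. 0: open, pointing back along the channel away from the stop, 0.13 rad outwards of parallel, beside the channel on its +y side. 1.70: its limit, square across the channel. Grows as it swings anticlockwise (from above) in over the channel's open part and on towards the stop. Stays where left; about 1 N at the tip moves it.
- keeper_pivot (a point): On the keeper's pivot axis, half-way up the arm: x -3, y +42, z 34 mm in the rail's frame. From here the arm is a straight bar 76 mm long, 10 mm thick, underside 22 mm and top 46 mm above the table (pin to 52 mm). Closed, its face lies 3 mm behind the hind face of a train that is fully home. Pivot block 28 x 30 mm, 14 mm high (pin boss above).
- keeper_tip (a point): Free end of the keeper arm, on its centre line half-way up (34 mm above the table).
- carrier_a: Specimen carrier: loose blue block 40 mm along the channel, 42 wide, 40 high, on top a white pad and a small long bone lying slantwise (up to 59 mm above its underside). About 100 g. Origin: centre of its underside; x along the channel to the stop. Stands on the channel's floor, its upper 28 mm clear above the walls. The four stand touching in a row, in any order.
- carrier_b: Specimen carrier: loose blue block 40 mm along the channel, 42 wide, 40 high, on top a white pad and a round pale vertebra (up to 59 mm above its underside). About 100 g. Origin: centre of its underside; x along the channel to the stop. Stands on the channel's floor, its upper 28 mm clear above the walls. The four stand touching in a row, in any order.
- carrier_c: Specimen carrier: loose blue block 40 mm along the channel, 42 wide, 40 high, on top a white pad and a pale pointed tooth (up to 59 mm above its underside). About 100 g. Origin: centre of its underside; x along the channel to the stop. Stands on the channel's floor, its upper 28 mm clear above the walls. The four stand touching in a row, in any order.
- carrier_d: Specimen carrier: loose blue block 40 mm along the channel, 42 wide, 40 high, on top a white pad and a brown knuckle-like bone (up to 59 mm above its underside). About 100 g. Origin: centre of its underside; x along the channel to the stop. Stands on the channel's floor, its upper 28 mm clear above the walls. The four stand touching in a row, in any order.
- spare_carrier: Bystander: empty blue carrier with a white pad and no bone, 40 x 42 x 43 mm, standing on the table outside the channel, near the scanner. Origin: centre of its underside.
- vial: Bystander: amber specimen jar with a white cap, 40 mm across, 75 mm high. Origin: centre of its underside.
- caliper: Bystander: steel caliper with a black body, lying flat, 200 mm long along its x, 13 mm high. Origin: middle of the beam's underside.
- brush: Bystander: small brush lying on the table along its x.
- long_bone: Bystander: brown long bone, about 190 mm along its x, 42 mm wide, 26 mm high, lying on the table.
- card_box: Bystander: lidded cardboard specimen box 114 x 89 x 58 mm. Origin: centre of its underside.

How it is judged:
By the outcome, as a careful person would: the job done as asked, in the order asked, and still so for the second after the job is handed in, with the robot touching nothing.
It also fails if it takes over 48 s, if anything falls off the work surface, if the arm or the gripper's body presses on something with over 40 N, if the wrist force passes 120 N, or if a joint passes its speed limit or range.

ROBOT

A 6-joint arm with a two-finger parallel gripper is mounted at the origin on the work surface. World frame = base frame: x ahead of the robot, y to its left, z up, the work surface at z = 0. Lengths are in m, angles in rad, forces in N, time in s.
With the tool pointing down it reaches from about 0.35 to 0.875 m from the base axis. Payload 4.2 kg.
Tool frame: the origin (TCP) lies midway between the tips of the shut fingers; the grasp point (between the pads) lies 19 mm behind it; z points along the fingers, y is the direction in which the jaws open and shut (so a half turn about z gives the same grasp; the last joint's range is limited). The gripper opens to 85 mm and grips with 20 to 120 N. Pads are 22 mm wide; open, the fingers measure 114 mm over their backs; the gripper's body (76 mm by 85 mm) begins 54 mm behind the grasp point. The pads swing forward as they close: fully open they stand 13 mm farther back than shut.
Start: joints at [1.553, 0.385, 0.008, 0, -1.194, -0.259], TCP at [0.171, 0.601, 0.231] pointing down, gripper open.
Joint ranges: [-3.14, 3.14], [-1.21, 2.06], [-1.07, 1.41], [-3.16, 2.05], [-2.99, -0.16], [-3.1, 3.1]. Speed limits (rad/s): [2.79, 2.79, 3.14, 3.14, 3.14, 3.14].

INTERFACE

Orientations are given as a unit quaternion [x, y, z, w].
In Python, from rig import ctrl gives the robot as it stands.
- The arm moves only by the tool send_rows, never from a script. Its argument "plan" is a list of rows, each an object with "hand": the finger opening in mm, from 0 to 85.4; "slide": the shift along the tool's x, y, z in mm, a list of three; "yaw": the turn about the tool's z in degrees. In form: [{"hand": hand, "slide": [dx, dy, dz], "yaw": yaw}, ...]. A call has 1 to 10 rows; each row is the pose to reach, as a shift and turn from the pose commanded when the call began, along the tool's axes at that moment; what a row does not reach only later rows make up. A row lasts 1/12 s, in which the tool goes at most 41.7 mm and 7.16 degrees, less where a joint would pass 70% of its speed; a pose out of reach is approached as far as the arm can. A call with a gripper value outside its range is refused whole. The fingers move at their own pace and stop on an object; "force" is the grip in N (left out, the last holds). Time passes only in rows, so rows that repeat a pose let the fingers close. It gives the time, the measured TCP pose, the force and the opening at its end, in the units of the state.
- ctrl.get_state(): the state, without advancing time (a new reading comes with each control period).
- ctrl.capture(name): name is "scene" or "top"; returns the picture (480x640x3 uint8, red, green, blue); there is no depth.
- ctrl.calibration(name): a dict with "fx", "fy", "cx", "cy" (pixels), "R" (3x3) and "t" (3): a world point X has camera coordinates R X + t. Camera axes: x right, y down, z forward; pixel columns grow to the right and rows downward; lengths in m; the calibration is good to about 2 mm. A picture is of the moment at which its call begins. calibration takes no time and is no camera call.
- ctrl.sign_off(): hands the job in, once; it reports no verdict.
The state is a dict: "time": time; "joint_pos": joint angles; "joint_velocities": joint speeds; "joint_torque": joint torques, N m; "eef_pos": TCP position; "tcp_rot": TCP orientation; "wrist_force": force on the tool from outside, world axes, zero at the start; "wrist_torque": the same for the moment, N m; "finger_gap": finger opening in m.
Only numpy, scipy, OpenCV 4.12 (cv2) and the standard library are available. Lean on these libraries where they do the work, as an engineer would, in place of code of your own. Each camera call takes 0.05 s, during which the arm holds its last target.

## Working session

There is one attempt and no reset: what is moved stays moved. The work goes in short steps, Python scripts to look and compute and a tool call to move; the robot and the scene stay as the last step left them, time stands still between calls to the robot, and variables do not carry over. Pictures are saved under pics/ and viewed, and the job is handed in when it is done.

Besides the shell and the picture viewer there is one more tool, called after ">>>" in YAML: its name, and indented under it one key for each argument. send_rows: Moves the arm, as the interface text tells. Its arguments: {"type":"object","properties":{"plan":{"type":"array"},"force":{"type":"number"}},"required":["plan"]}

```bash
ls; mkdir -p pics; python3 - <<'E'
from rig import ctrl
import cv2
s=ctrl.get_state(); print(s)
for n in("scene","top"):
    im=ctrl.capture(n); cv2.imwrite(f"pics/{n}0.png",im[:,:,::-1]); print(n,ctrl.calibration(n))
E
```

```text
pics
{'time': 0.0, 'joint_pos': array([ 1.55264013e+00,  3.85544455e-01,  6.61181796e-03, -4.97366258e-04,
       -1.19397911e+00, -2.58614670e-01]), 'joint_velocities': array([ 1.77812498e-03, -1.10616401e-03,  1.28230596e-03, -8.94893240e-05,
       -5.05902988e-04,  4.23869307e-04]), 'joint_torque': array([-1.28809156e-04, -3.92283189e+01,  1.88396895e+01,  4.18606952e+00,
       -4.62618365e-03,  1.06455559e-05]), 'eef_pos': array([0.1705955 , 0.60065854, 0.23022364]), 'tcp_rot': array([ 9.90426766e-01, -1.38034956e-01, -1.02608850e-04,  1.07779568e-03]), 'wrist_force': array([ 0.55094662, -0.01713895,  0.38435617]), 'wrist_torque': array([-0.01176285, -0.00680599, -0.0290706 ]), 'finger_gap': 0.08567260646160046}
scene {'fx': 463.24936585589546, 'fy': 463.24936585589546, 'cx': 314.4932153219481, 'cy': 236.21414654111612, 'R': array([[-0.47483979,  0.87994963, -0.01469063],
       [ 0.69176533,  0.3628684 , -0.62432944],
       [-0.54404769, -0.30661893, -0.78102301]]), 't': array([ 0.22109935, -0.35689435,  1.44005197])}
top {'fx': 583.850465915898, 'fy': 583.850465915898, 'cx': 314.21521844207297, 'cy': 233.26938855817642, 'R': array([[ 0.01285343, -0.99981541, -0.01428048],
       [-0.98506623, -0.01020894, -0.17187292],
       [ 0.1716954 ,  0.01627638, -0.98501562]]), 't': array([0.04542922, 0.5887934 , 1.40809603])}
```

View pics/scene0.png

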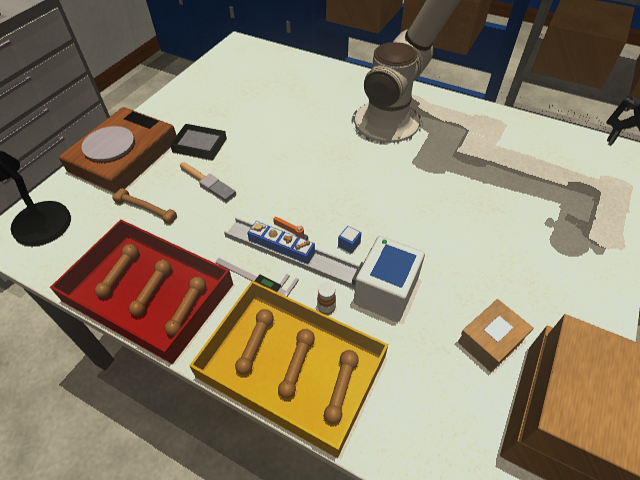

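View pics/top0.png

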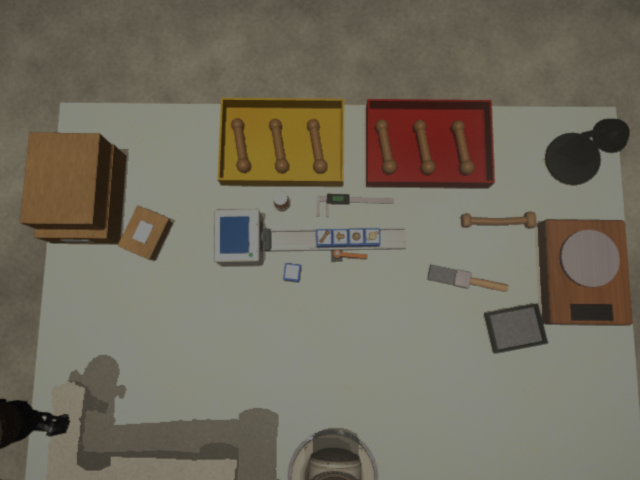

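```bash
python3 - <<'E'
import cv2
im=cv2.imread("pics/top0.png")[185:295,205:415]
cv2.imwrite("pics/top0z.png",cv2.resize(im,None,fx=3.8,fy=3.8,interpolation=cv2.INTER_CUBIC))
im=cv2.imread("pics/scene0.png")[205:325,215:435]
cv2.imwrite("pics/scene0z.png",cv2.resize(im,None,fx=3.6,fy=3.6,interpolation=cv2.INTER_CUBIC))
E
```

```text
(no output)
```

View pics/top0z.png

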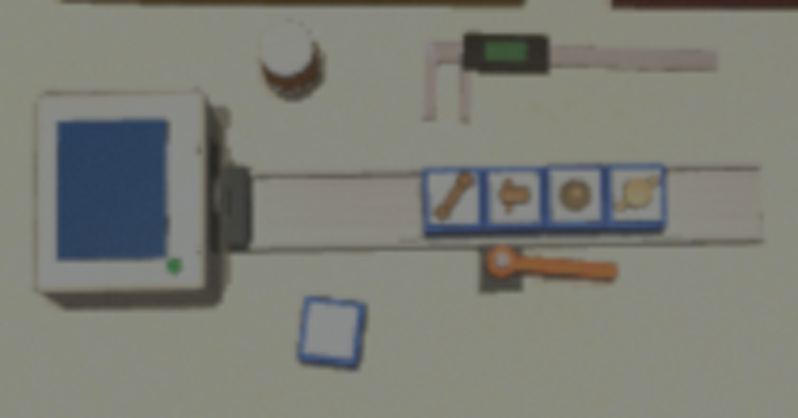

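View pics/scene0z.png

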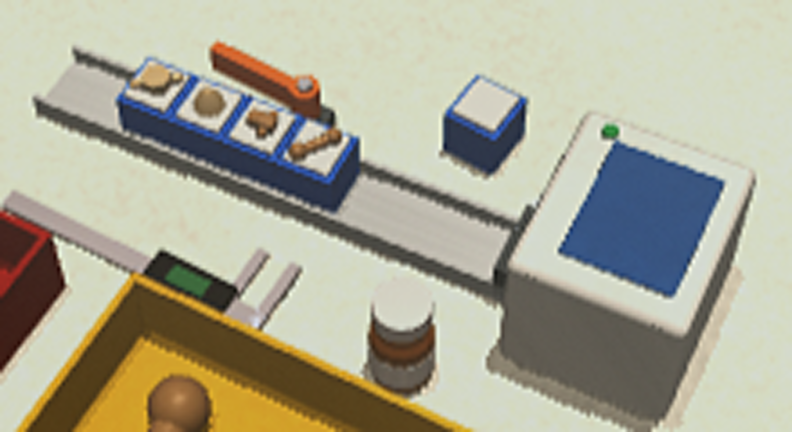

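```bash
cat > h.py <<'E'
import numpy as np, cv2
from rig import ctrl
C={n:ctrl.calibration(n) for n in("scene","top")}
def proj(n,X):
    c=C[n];p=np.asarray(X)@c["R"].T+c["t"]
    return np.stack([c["fx"]*p[...,0]/p[...,2]+c["cx"],c["fy"]*p[...,1]/p[...,2]+c["cy"]],-1)
def rw(r,P):
    P=np.asarray(P,float)/1000; c,s=np.cos(r[2]),np.sin(r[2])
    return np.stack([r[0]+c*P[...,0]-s*P[...,1],r[1]+s*P[...,0]+c*P[...,1],P[...,2]],-1)
def rinv(r,X):
    c,s=np.cos(r[2]),np.sin(r[2]);d=np.asarray(X)[:2]-r[:2]
    return np.array([c*d[0]+s*d[1],-s*d[0]+c*d[1]])*1000
def tz(u,v):return (np.array([u,v])+.5)/3.8-.5+[205,185]
def sz(u,v):return (np.array([u,v])+.5)/3.6-.5+[215,205]
def overlay(n,r,h,th,src,out,crop,f,arm=True):
    im=cv2.imread(src)[crop[1]:crop[3],crop[0]:crop[2]]
    im=cv2.resize(im,None,fx=f,fy=f,interpolation=cv2.INTER_CUBIC)
    def L(P,col):
        q=(proj(n,rw(r,P))-crop[:2]+.5)*f-.5
        cv2.polylines(im,[np.round(q*8).astype(int).reshape(-1,1,2)],False,col,1,cv2.LINE_AA,3)
    for s in(-1,1):
        L([[-180,s*27,18],[165,s*27,18]],(0,0,255));L([[-180,s*23,18],[165,s*23,18]],(0,0,255))
    L([[-180,-27,18],[-180,27,18]],(0,0,255))
    L([[165,-27,36],[165,27,36]],(255,0,255))
    for k in range(5):L([[h+40*k,-21,46],[h+40*k,21,46]],(0,255,0))
    L([[h,-21,46],[h+160,-21,46]],(0,255,0));L([[h,21,46],[h+160,21,46]],(0,255,0))
    a=np.pi-.13+th; p=np.array([-3,42,46]);d=np.array([np.cos(a),np.sin(a),0]);e=np.array([-d[1],d[0],0])
    L([p+5*e,p+76*d+5*e,p+76*d-5*e,p-5*e],(255,255,0))
    cv2.imwrite(out,im)
E
python3 - <<'E'
from h import *
from scipy.optimize import least_squares
def obs(r,h):
    return [("top",[-180,-27,18],tz(760,167)),("top",[-180,27,18],tz(762,242)),("top",[-3,42,52],tz(502,260)),
    ("top",[165,-27,36],tz(249,168)),("top",[165,27,36],tz(249,249)),
    ("top",[h,-21,46],tz(664,165)),("top",[h,21,46],tz(664,223)),("top",[h+160,-21,46],tz(423,170)),("top",[h+160,21,46],tz(425,227)),
    ("scene",[-180,27,18],sz(75,49)),("scene",[-180,-27,18],sz(37,97)),
    ("scene",[-3,42,52],sz(307,87)),
    ("scene",[h,21,46],sz(150,58)),("scene",[h,-21,46],sz(119,97)),("scene",[h+160,21,46],sz(359,138)),("scene",[h+160,-21,46],sz(333,182))]
def res(v):
    r=v[:3];h=v[3]*1000
    return np.concatenate([proj(n,rw(r,P))-q for n,P,q in obs(r,h)])
o=least_squares(res,[0.55,0,1.57,-.11],loss="soft_l1")
print(o.x);print(res(o.x).reshape(-1,2).round(1).tolist())
r=o.x[:3];h=o.x[3]*1000
overlay("top",r,h,0,"pics/top0.png","pics/ov0.png",(205,185,415,295),3.8)
overlay("scene",r,h,0,"pics/scene0.png","pics/ov0s.png",(215,205,435,325),3.6)
E
```

```text
[ 5.78601864e-01  1.21714842e-03  1.59754049e+00 -1.11926088e-01]
[[-0.0, -0.7], [0.3, 0.5], [-0.6, 0.8], [-1.0, -0.0], [-1.0, -0.2], [-0.3, 0.6], [0.2, 1.9], [-0.7, 0.3], [-1.0, 1.9], [-0.1, -1.0], [-1.4, 0.4], [-0.9, -0.6], [-0.5, -0.1], [-1.1, 1.0], [-0.2, 0.5], [-1.3, 1.2]]
```

View pics/ov0.png

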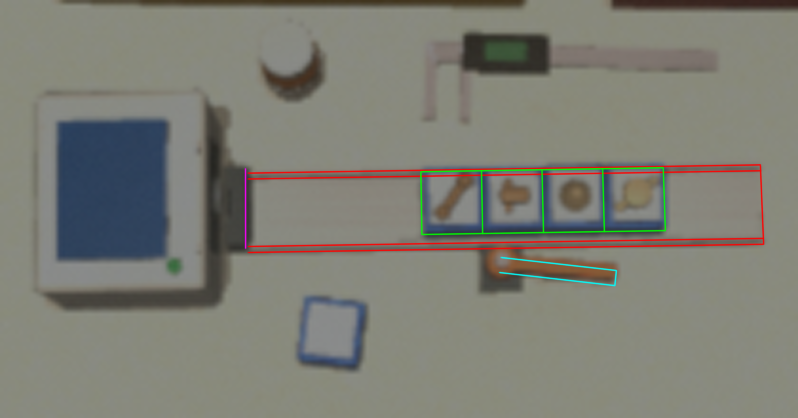

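View pics/ov0s.png

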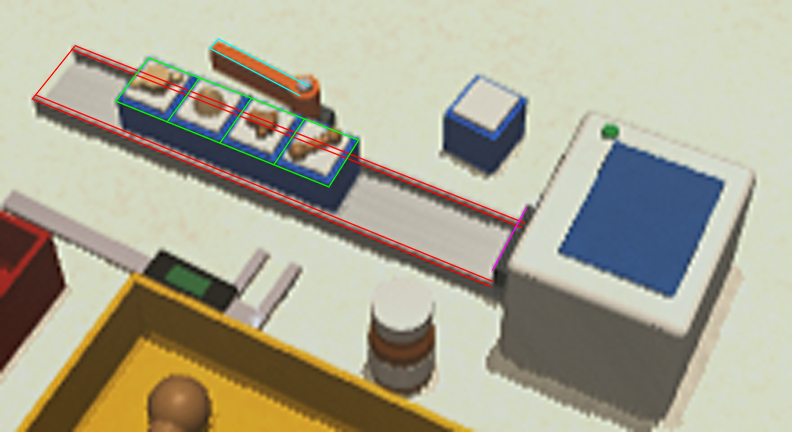

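```bash
cat >> h.py <<'E'
R0=np.array([0.57860,0.00122,1.59754])
from scipy.spatial.transform import Rotation as Rot
def plan(P=None,yaw_rail=np.pi,r=R0):
    """P target TCP in rail mm; tool x at angle yaw_rail from rail x"""
    s=ctrl.get_state();M=Rot.from_quat(s["tcp_rot"]).as_matrix()
    now=np.r_[rinv(r,s["eef_pos"]),s["eef_pos"][2]*1000]
    ax=np.arctan2(M[1,0],M[0,0]); y=-(r[2]+yaw_rail-ax); y=(y+np.pi)%(2*np.pi)-np.pi
    print("t %.2f rail tcp"%s["time"],now.round(1),"F",s["wrist_force"].round(1),"yaw need %.1f"%np.degrees(y),"tilt",np.degrees(np.arccos(-M[2,2])).round(2))
    if P is not None:
        print("slide",((rw(r,P)-s["eef_pos"])@M*1000).round(1))
E
python3 -c "
from h import *
plan([-155,0,230])"
```

```text
t 0.10 rail tcp [610.2 391.8 230.3] F [-0.3  0.4  0. ] yaw need 72.6 tilt 0.11
slide [602.7 613.    1.6]
```

>>> send_rows:
  plan:
    - {"hand":0,"slide":[29,29,0],"yaw":7}
    - {"hand":0,"slide":[58,58,0],"yaw":14}
    - {"hand":0,"slide":[87,87,0],"yaw":21}
    - {"hand":0,"slide":[116,116,0],"yaw":28}
    - {"hand":0,"slide":[145,145,0],"yaw":35}
    - {"hand":0,"slide":[174,174,0],"yaw":42}
    - {"hand":0,"slide":[203,203,0],"yaw":49}
    - {"hand":0,"slide":[232,232,0],"yaw":56}
    - {"hand":0,"slide":[261,261,0],"yaw":63}
    - {"hand":0,"slide":[290,290,0],"yaw":70}

```text
time: 0.93
eef_pos: [0.3707, 0.2409, 0.2312]
tcp_rot: [0.73, -0.683, -0.0, 0.0]
wrist_force: [0.1, 0.9, 0.7]
finger_gap: -0.0001
```

```bash
python3 -c "
from h import *
plan([-155,0,230])"
```

```text
t 0.93 rail tcp [245.2 201.4 231.2] F [0.1 0.9 0.7] yaw need 2.3 tilt 0.01
slide [ 407.9 -185.2    1.2]
```

>>> send_rows:
  plan:
    - {"hand":0,"slide":[37,-17,0],"yaw":2.3}
    - {"hand":0,"slide":[74,-34,0],"yaw":2.3}
    - {"hand":0,"slide":[111,-51,0],"yaw":2.3}
    - {"hand":0,"slide":[148,-68,0],"yaw":2.3}
    - {"hand":0,"slide":[185,-85,0],"yaw":2.3}
    - {"hand":0,"slide":[222,-102,0],"yaw":2.3}
    - {"hand":0,"slide":[259,-119,0],"yaw":2.3}
    - {"hand":0,"slide":[296,-136,0],"yaw":2.3}
    - {"hand":0,"slide":[333,-153,0],"yaw":2.3}
    - {"hand":0,"slide":[370,-168,0],"yaw":2.3}

```text
time: 1.77
eef_pos: [0.5653, -0.116, 0.2308]
tcp_rot: [0.718, -0.696, -0.0, 0.0]
wrist_force: [0.5, 0.3, -0.3]
finger_gap: 0.0
```

```bash
python3 -c "
from h import *
plan([-150,0,80])"
```

```text
t 1.77 rail tcp [-116.8   16.4  230.8] F [ 0.5  0.3 -0.3] yaw need 0.3 tilt 0.04
slide [ 33.3 -16.4 150.8]
```

>>> send_rows:
  plan:
    - {"hand":0,"slide":[33,-16,0],"yaw":0.3}
    - {"hand":0,"slide":[33,-16,30],"yaw":0.3}
    - {"hand":0,"slide":[33,-16,60],"yaw":0.3}
    - {"hand":0,"slide":[33,-16,90],"yaw":0.3}
    - {"hand":0,"slide":[33,-16,120],"yaw":0.3}
    - {"hand":0,"slide":[33,-16,150],"yaw":0.3}
    - {"hand":0,"slide":[33,-16,170],"yaw":0.3}
    - {"hand":0,"slide":[33,-16,180],"yaw":0.3}
    - {"hand":0,"slide":[33,-16,185],"yaw":0.3}
    - {"hand":0,"slide":[33,-16,185],"yaw":0.3}

```text
time: 2.6
eef_pos: [0.5815, -0.1464, 0.0456]
tcp_rot: [0.717, -0.698, -0.001, 0.001]
wrist_force: [1.1, 0.2, 1.4]
finger_gap: -0.0004
```

```bash
python3 - <<'E'
from h import *
plan([-140,0,14])
for n,c,f in(("top",(205,185,415,295),3.8),("scene",(215,185,375,305),5)):
    cv2.imwrite(f"pics/{n}1.png",ctrl.capture(n)[:,:,::-1])
    overlay(n,R0,-112,0,f"pics/{n}1.png",f"pics/{n}1z.png",c,f)
E
```

```text
t 2.60 rail tcp [-147.7    1.    45.6] F [1.1 0.2 1.4] yaw need 0.0 tilt 0.09
slide [-7.7 -1.1 31.6]
```

View pics/top1z.png

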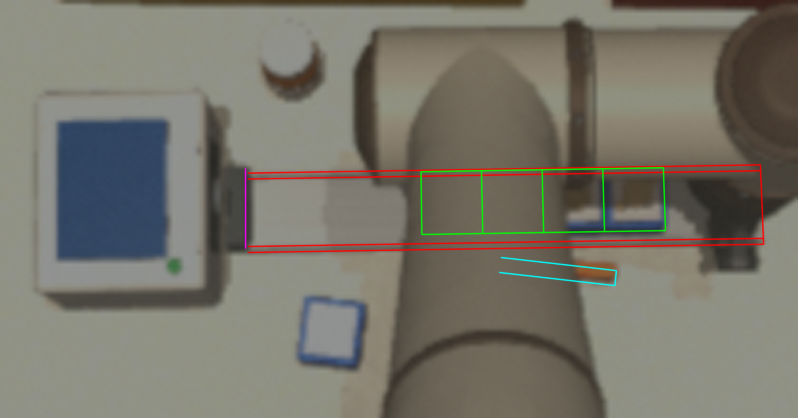

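View pics/scene1z.png

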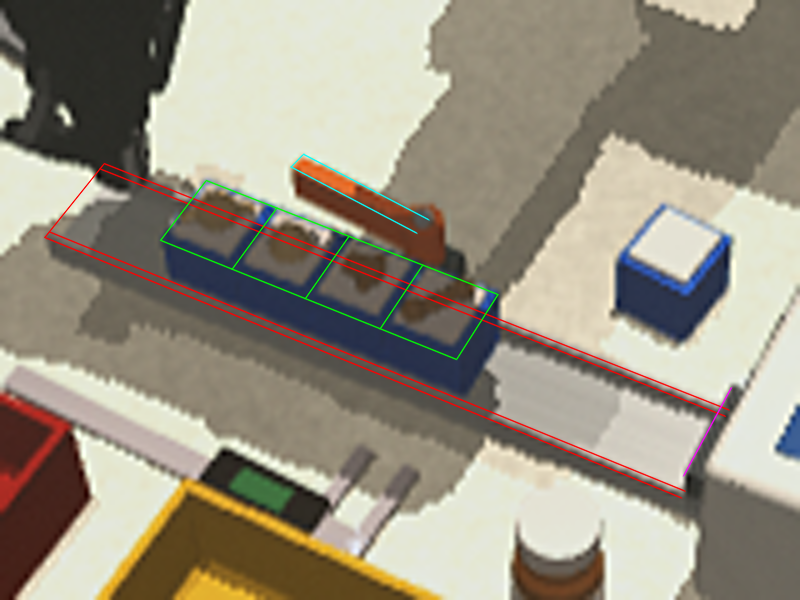

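```bash
python3 - <<'E'
from h import *
s=ctrl.get_state();p=s["eef_pos"]
for n,c,f in(("top",(205,185,415,295),3.8),("scene",(215,185,375,305),5)):
    print(n,proj(n,p),(proj(n,p)-c[:2]+.5)*f-.5)
im=cv2.imread("pics/scene1.png")[125:245,170:330]
im=cv2.resize(im,None,fx=5,fy=5,interpolation=cv2.INTER_CUBIC)
im=cv2.convertScaleAbs(im,alpha=2.2,beta=20)
q=(proj("scene",p)-[170,125]+.5)*5-.5
cv2.circle(im,tuple(int(v) for v in q),5,(0,0,255),1)
cv2.imwrite("pics/scene1h.png",im)
E
```

```text
top [393.71301743 236.45540636] [718.50946624 196.93054416]
scene [238.60895294 221.24830924] [120.04476471 183.2415462 ]
```

View pics/scene1h.png

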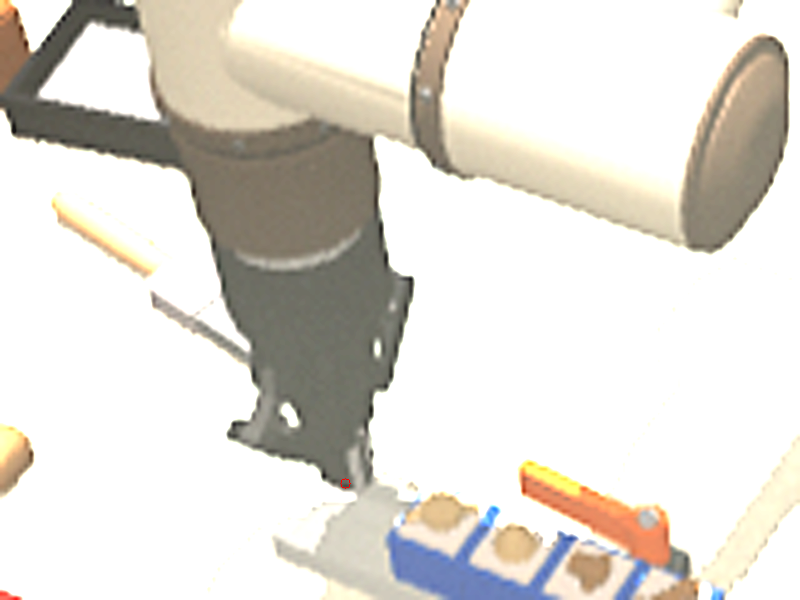

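```bash
python3 - <<'E'
from h import *
from scipy.optimize import fsolve
for px in [(235,430),(245,400),(268,370),(410,280),(370,390),(385,385),(370,485),(320,465)]:
    t=np.array(px)/5+[170,125]
    for x in(-158,-148,-138):
        v=fsolve(lambda v:proj("scene",rw(R0,[x,v[0],v[1]]))-t,[0,60]); print(px,x,v.round(0),end=" ")
    print()
E
```

```text
(235, 430) -158 [-52. 132.] (235, 430) -148 [-62. 147.] (235, 430) -138 [-72. 162.] 
(245, 400) -158 [-41. 141.] (245, 400) -148 [-51. 156.] (245, 400) -138 [-61. 170.] 
(268, 370) -158 [-22. 142.] (268, 370) -148 [-32. 157.] (268, 370) -138 [-43. 172.] 
(410, 280) -158 [ 90. 100.] (410, 280) -148 [ 78. 115.] (410, 280) -138 [ 65. 131.] 
(370, 390) -158 [45. 64.] (370, 390) -148 [33. 81.] (370, 390) -138 [21. 97.] 
(385, 385) -158 [57. 56.] (385, 385) -148 [45. 73.] (385, 385) -138 [33. 89.] 
(370, 485) -158 [30.  7.] (370, 485) -148 [19. 24.] (370, 485) -138 [ 7. 42.] 
(320, 465) -158 [-3. 57.] (320, 465) -148 [-13.  73.] (320, 465) -138 [-24.  89.]
```

```bash
python3 - <<'E'
from h import *
im=cv2.imread("pics/scene1.png")[165:230,200:270]
f=9
im=cv2.resize(im,None,fx=f,fy=f,interpolation=cv2.INTER_CUBIC)
im=cv2.convertScaleAbs(im,alpha=2.5,beta=30)
def L(P,col):
    q=(proj("scene",rw(R0,P))-[200,165]+.5)*f-.5
    cv2.polylines(im,[np.round(q).astype(int).reshape(-1,1,2)],False,col,1,cv2.LINE_AA)
for y,col in((15,(0,0,255)),(25,(0,255,0)),(35,(255,0,0)),(45,(255,0,255))):
    L([[-137,1+y,46],[-137,1+y,126]],col);L([[-137,1-y,46],[-137,1-y,126]],col)
for z in(46,66,86,106,126): L([[-137,-44,z],[-137,46,z]],(0,200,200))
cv2.imwrite("pics/scene1h2.png",im)
E
```

```text
(no output)
```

View pics/scene1h2.png

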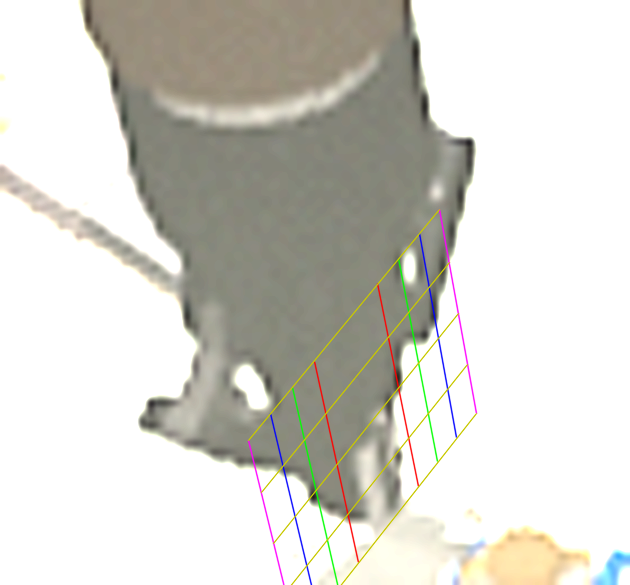

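>>> send_rows:
  plan:
    - {"hand":0,"slide":[-5,-3,5],"yaw":0}
    - {"hand":0,"slide":[-5,-3,12],"yaw":0}
    - {"hand":0,"slide":[-5,-3,19],"yaw":0}
    - {"hand":0,"slide":[-5,-3,25],"yaw":0}
    - {"hand":0,"slide":[-5,-3,29],"yaw":0}
    - {"hand":0,"slide":[-5,-3,31],"yaw":0}
    - {"hand":0,"slide":[-7,-3,31],"yaw":0}
    - {"hand":0,"slide":[-10,-3,31],"yaw":0}
    - {"hand":0,"slide":[-13,-3,31],"yaw":0}
    - {"hand":0,"slide":[-16,-3,31],"yaw":0}

```text
time: 3.53
eef_pos: [0.5846, -0.13, 0.0156]
tcp_rot: [0.717, -0.698, 0.0, -0.0]
wrist_force: [-0.2, -1.1, 0.5]
finger_gap: -0.0003
```

```bash
python3 -c "
from h import *
plan([-121,-2,14])"
```

```text
t 3.53 rail tcp [-131.3   -2.5   15.6] F [-0.2 -1.1  0.5] yaw need 0.0 tilt 0.04
slide [-10.3   0.5   1.6]
```

>>> send_rows:
  plan:
    - {"hand":0,"slide":[-2,0,0],"yaw":0}
    - {"hand":0,"slide":[-4,0,0],"yaw":0}
    - {"hand":0,"slide":[-5,0,0],"yaw":0}
    - {"hand":0,"slide":[-6,0,0],"yaw":0}
    - {"hand":0,"slide":[-7,0,0],"yaw":0}
    - {"hand":0,"slide":[-8,0,0],"yaw":0}
    - {"hand":0,"slide":[-9,0,0],"yaw":0}
    - {"hand":0,"slide":[-10,0,0],"yaw":0}
    - {"hand":0,"slide":[-11,0,0],"yaw":0}
    - {"hand":0,"slide":[-12,0,0],"yaw":0}

```text
time: 4.37
eef_pos: [0.5841, -0.1185, 0.0154]
tcp_rot: [0.717, -0.698, 0.0, 0.0]
wrist_force: [0.0, -3.0, 0.4]
finger_gap: 0.0001
```

```bash
python3 - <<'E'
from h import *
plan()
for n,c,f in(("scene",(215,205,375,325),5),):
    cv2.imwrite(f"pics/{n}2.png",ctrl.capture(n)[:,:,::-1])
    overlay(n,R0,-112,0,f"pics/{n}2.png",f"pics/{n}2z.png",c,f)
E
```

```text
t 4.37 rail tcp [-119.8   -2.3   15.4] F [ 0.  -3.   0.4] yaw need 0.0 tilt 0.02
```

View pics/scene2z.png

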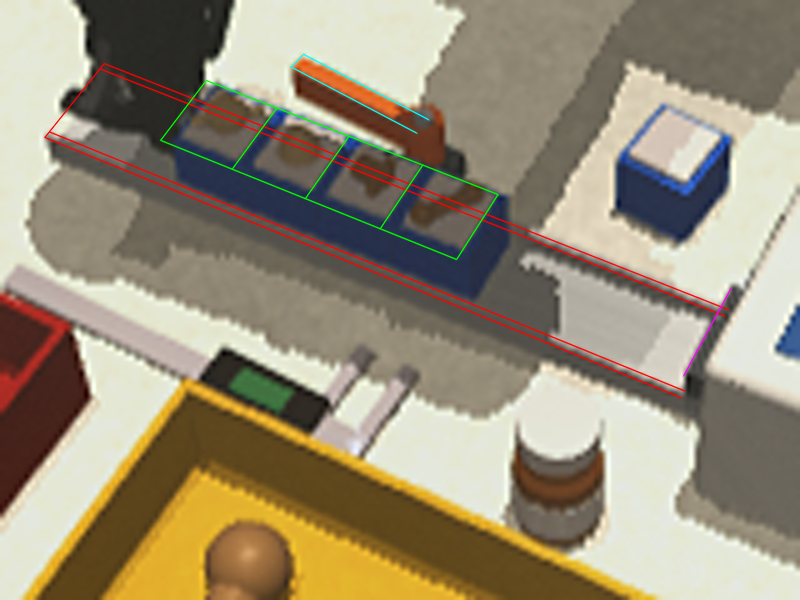

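>>> send_rows:
  plan:
    - {"hand":0,"slide":[-2,0,0],"yaw":0}
    - {"hand":0,"slide":[-4,0,0],"yaw":0}
    - {"hand":0,"slide":[-6,0,0],"yaw":0}
    - {"hand":0,"slide":[-8,0,0],"yaw":0}
    - {"hand":0,"slide":[-10,0,0],"yaw":0}
    - {"hand":0,"slide":[-12,0,0],"yaw":0}
    - {"hand":0,"slide":[-14,0,0],"yaw":0}
    - {"hand":0,"slide":[-16,0,0],"yaw":0}
    - {"hand":0,"slide":[-18,0,0],"yaw":0}
    - {"hand":0,"slide":[-20,0,0],"yaw":0}

```text
time: 5.25
eef_pos: [0.5836, -0.0982, 0.0154]
tcp_rot: [0.717, -0.698, 0.0, -0.0]
wrist_force: [0.1, -4.4, 1.4]
finger_gap: -0.0
```

>>> send_rows:
  plan:
    - {"hand":0,"slide":[-2,0,0],"yaw":0}
    - {"hand":0,"slide":[-4,0,0],"yaw":0}
    - {"hand":0,"slide":[-6,0,0],"yaw":0}
    - {"hand":0,"slide":[-8,0,0],"yaw":0}
    - {"hand":0,"slide":[-10,0,0],"yaw":0}
    - {"hand":0,"slide":[-12,0,0],"yaw":0}
    - {"hand":0,"slide":[-14,0,0],"yaw":0}
    - {"hand":0,"slide":[-16,0,0],"yaw":0}
    - {"hand":0,"slide":[-18,0,0],"yaw":0}
    - {"hand":0,"slide":[-20,0,0],"yaw":0}

```text
time: 6.08
eef_pos: [0.583, -0.0782, 0.0154]
tcp_rot: [0.717, -0.698, 0.0, -0.0]
wrist_force: [1.0, -5.1, 2.4]
finger_gap: -0.0001
```

```bash
python3 -c "
from h import *
plan()
cv2.imwrite('pics/scene3.png',ctrl.capture('scene')[:,:,::-1])
overlay('scene',R0,-69,0,'pics/scene3.png','pics/scene3z.png',(215,205,375,325),5)"
```

```text
t 6.08 rail tcp [-79.5  -2.3  15.4] F [ 1.  -5.1  2.4] yaw need 0.0 tilt 0.01
```

View pics/scene3z.png

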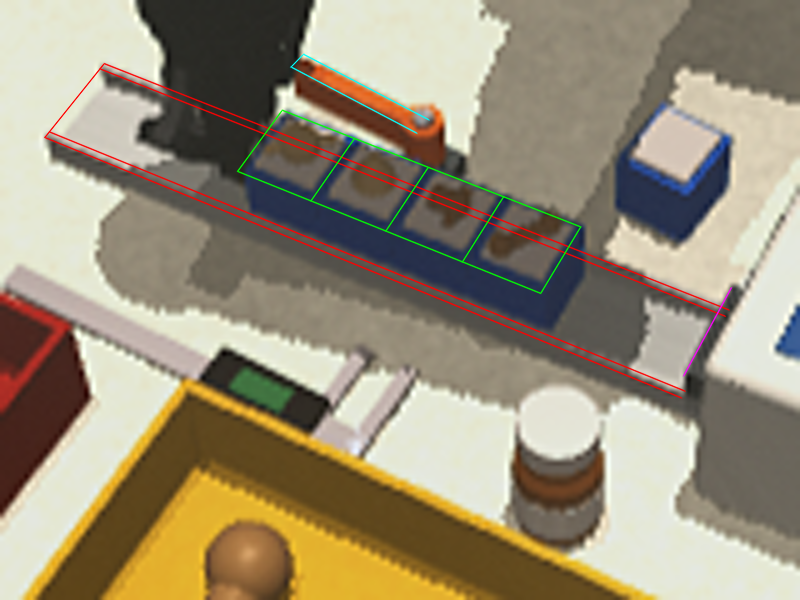

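>>> send_rows:
  plan:
    - {"hand":0,"slide":[-2,0,0],"yaw":0}
    - {"hand":0,"slide":[-4,0,0],"yaw":0}
    - {"hand":0,"slide":[-6,0,0],"yaw":0}
    - {"hand":0,"slide":[-8,0,0],"yaw":0}
    - {"hand":0,"slide":[-10,0,0],"yaw":0}
    - {"hand":0,"slide":[-12,0,0],"yaw":0}
    - {"hand":0,"slide":[-14,0,0],"yaw":0}
    - {"hand":0,"slide":[-16,0,0],"yaw":0}
    - {"hand":0,"slide":[-18,0,0],"yaw":0}
    - {"hand":0,"slide":[-20,0,0],"yaw":0}

```text
time: 6.97
eef_pos: [0.5824, -0.0582, 0.0154]
tcp_rot: [0.717, -0.698, 0.0, 0.0]
wrist_force: [0.6, -5.5, 3.1]
finger_gap: -0.0002
```

>>> send_rows:
  plan:
    - {"hand":0,"slide":[-2,0,0],"yaw":0}
    - {"hand":0,"slide":[-4,0,0],"yaw":0}
    - {"hand":0,"slide":[-6,0,0],"yaw":0}
    - {"hand":0,"slide":[-8,0,0],"yaw":0}
    - {"hand":0,"slide":[-10,0,0],"yaw":0}
    - {"hand":0,"slide":[-12,0,0],"yaw":0}
    - {"hand":0,"slide":[-14,0,0],"yaw":0}
    - {"hand":0,"slide":[-16,0,0],"yaw":0}
    - {"hand":0,"slide":[-18,0,0],"yaw":0}
    - {"hand":0,"slide":[-20,0,0],"yaw":0}

```text
time: 7.8
eef_pos: [0.5818, -0.0382, 0.0154]
tcp_rot: [0.717, -0.698, -0.0, 0.0]
wrist_force: [-0.3, -5.2, 3.2]
finger_gap: -0.0
```

>>> send_rows:
  plan:
    - {"hand":0,"slide":[-2,0,0],"yaw":0}
    - {"hand":0,"slide":[-4,0,0],"yaw":0}
    - {"hand":0,"slide":[-6,0,0],"yaw":0}
    - {"hand":0,"slide":[-8,0,0],"yaw":0}
    - {"hand":0,"slide":[-10,0,0],"yaw":0}
    - {"hand":0,"slide":[-12,0,0],"yaw":0}
    - {"hand":0,"slide":[-14,0,0],"yaw":0}
    - {"hand":0,"slide":[-15,0,0],"yaw":0}
    - {"hand":0,"slide":[-16,0,0],"yaw":0}
    - {"hand":0,"slide":[-17,0,0],"yaw":0}

```text
time: 8.63
eef_pos: [0.5813, -0.0214, 0.0154]
tcp_rot: [0.717, -0.698, -0.0, 0.0]
wrist_force: [0.3, -5.5, 3.4]
finger_gap: 0.0002
```

```bash
python3 -c "
from h import *
plan()
cv2.imwrite('pics/scene4.png',ctrl.capture('scene')[:,:,::-1])
overlay('scene',R0,-11,0,'pics/scene4.png','pics/scene4z.png',(255,205,415,325),5)"
```

```text
t 8.63 rail tcp [-22.6  -2.   15.4] F [ 0.3 -5.5  3.4] yaw need 0.0 tilt 0.03
```

View pics/scene4z.png

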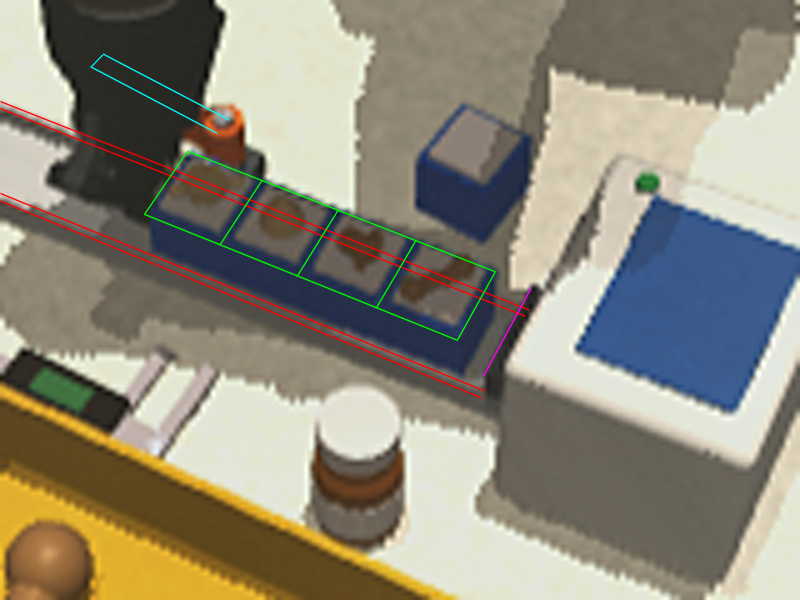

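>>> send_rows:
  plan:
    - {"hand":0,"slide":[-1,0,0],"yaw":0}
    - {"hand":0,"slide":[-2,0,0],"yaw":0}
    - {"hand":0,"slide":[-3,0,0],"yaw":0}
    - {"hand":0,"slide":[-4,0,0],"yaw":0}
    - {"hand":0,"slide":[-5,0,0],"yaw":0}
    - {"hand":0,"slide":[-6,0,0],"yaw":0}
    - {"hand":0,"slide":[-7,0,0],"yaw":0}
    - {"hand":0,"slide":[-8,0,0],"yaw":0}
    - {"hand":0,"slide":[-9,0,0],"yaw":0}
    - {"hand":0,"slide":[-10,0,0],"yaw":0}

```text
time: 9.52
eef_pos: [0.581, -0.0114, 0.0154]
tcp_rot: [0.717, -0.698, -0.0, 0.0]
wrist_force: [0.4, -5.8, 4.5]
finger_gap: 0.0004
```

>>> send_rows:
  plan:
    - {"hand":0,"slide":[-0.7,0,0],"yaw":0}
    - {"hand":0,"slide":[-1.4,0,0],"yaw":0}
    - {"hand":0,"slide":[-2.1,0,0],"yaw":0}

```text
time: 9.77
eef_pos: [0.5809, -0.0093, 0.0153]
tcp_rot: [0.717, -0.698, -0.0, 0.0]
wrist_force: [-0.1, -6.0, 3.5]
finger_gap: -0.0
```

>>> send_rows:
  plan:
    - {"hand":0,"slide":[-0.7,0,0],"yaw":0}
    - {"hand":0,"slide":[-1.4,0,0],"yaw":0}
    - {"hand":0,"slide":[-2.1,0,0],"yaw":0}

```text
time: 10.02
eef_pos: [0.5808, -0.0072, 0.0153]
tcp_rot: [0.717, -0.698, -0.0, 0.0]
wrist_force: [0.2, -5.9, 3.6]
finger_gap: 0.0001
```

>>> send_rows:
  plan:
    - {"hand":0,"slide":[-0.5,0,0],"yaw":0}
    - {"hand":0,"slide":[-1,0,0],"yaw":0}

```text
time: 10.18
eef_pos: [0.5808, -0.0066, 0.0153]
tcp_rot: [0.717, -0.698, -0.0, 0.0]
wrist_force: [0.6, -8.9, 3.3]
finger_gap: 0.0001
```

>>> send_rows:
  plan:
    - {"hand":0,"slide":[-0.5,0,0],"yaw":0}
    - {"hand":0,"slide":[-1,0,0],"yaw":0}

```text
time: 10.35
eef_pos: [0.5808, -0.0065, 0.0154]
tcp_rot: [0.717, -0.697, 0.0, 0.001]
wrist_force: [1.9, -13.7, 3.7]
finger_gap: 0.0003
```

>>> send_rows:
  plan:
    - {"hand":0,"slide":[-0.5,0,0],"yaw":0}
    - {"hand":0,"slide":[-0.5,0,0],"yaw":0}

```text
time: 10.52
eef_pos: [0.5808, -0.0065, 0.0154]
tcp_rot: [0.716, -0.698, 0.0, 0.001]
wrist_force: [1.5, -13.2, 3.5]
finger_gap: -0.0001
```

```bash
python3 -c "
from h import *
plan()
for n,c,f in(('top',(205,185,415,295),3.8),('scene',(275,225,395,315),6.6)):
  cv2.imwrite(f'pics/{n}5.png',ctrl.capture(n)[:,:,::-1])
  overlay(n,R0,5,0,f'pics/{n}5.png',f'pics/{n}5z.png',c,f)"
```

```text
t 10.52 rail tcp [-7.8 -2.  15.4] F [  1.5 -13.2   3.5] yaw need -0.0 tilt 0.13
```

View pics/scene5z.png

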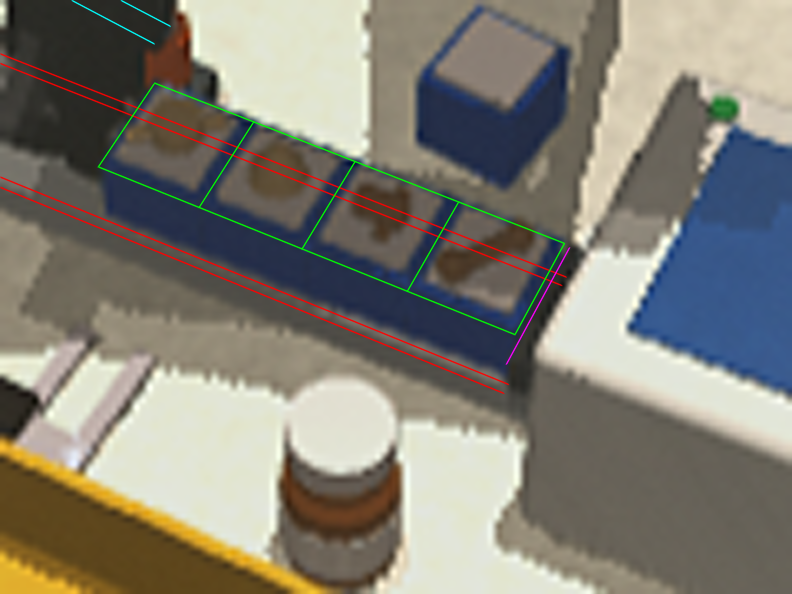

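View pics/top5z.png

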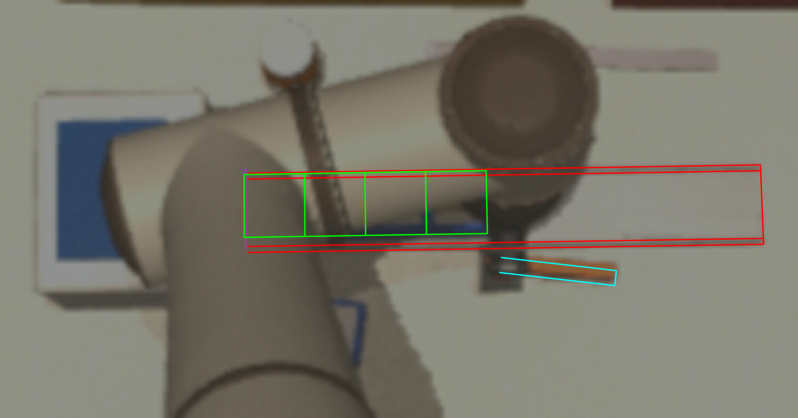

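>>> send_rows:
  plan:
    - {"hand":0,"slide":[2,0,0],"yaw":0}
    - {"hand":0,"slide":[5,0,0],"yaw":0}
    - {"hand":0,"slide":[10,0,0],"yaw":0}
    - {"hand":0,"slide":[15,0,0],"yaw":0}
    - {"hand":0,"slide":[20,0,0],"yaw":0}
    - {"hand":0,"slide":[25,0,0],"yaw":0}
    - {"hand":0,"slide":[25,0,-25],"yaw":0}
    - {"hand":0,"slide":[25,0,-50],"yaw":0}
    - {"hand":0,"slide":[25,0,-75],"yaw":0}
    - {"hand":0,"slide":[25,0,-90],"yaw":0}

```text
time: 11.45
eef_pos: [0.5828, -0.0298, 0.108]
tcp_rot: [0.717, -0.697, 0.001, -0.001]
wrist_force: [-0.3, 0.4, 0.6]
finger_gap: 0.0002
```

```bash
python3 -c "
from h import *
plan([-60,84,105])
plan([-60,84,28])
for n,c,f in(('top',(205,185,415,295),3.8),('scene',(245,195,405,315),5)):
  cv2.imwrite(f'pics/{n}6.png',ctrl.capture(n)[:,:,::-1])
  overlay(n,R0,4,0,f'pics/{n}6.png',f'pics/{n}6z.png',c,f)"
```

```text
t 11.45 rail tcp [-31.2  -3.4 108. ] F [-0.3  0.4  0.6] yaw need 0.0 tilt 0.21
slide [28.8 87.4  2.7]
t 11.45 rail tcp [-31.2  -3.4 108. ] F [-0.3  0.4  0.6] yaw need 0.0 tilt 0.21
slide [28.8 87.7 79.7]
```

View pics/scene6z.png

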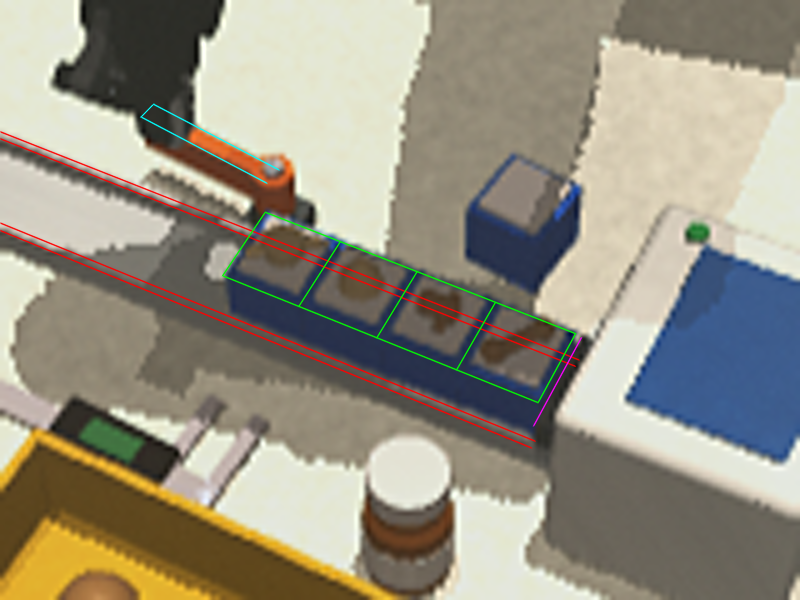

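>>> send_rows:
  plan:
    - {"hand":0,"slide":[10,30,0],"yaw":0}
    - {"hand":0,"slide":[20,60,0],"yaw":0}
    - {"hand":0,"slide":[29,88,0],"yaw":0}
    - {"hand":0,"slide":[29,88,0],"yaw":0}
    - {"hand":0,"slide":[29,88,20],"yaw":0}
    - {"hand":0,"slide":[29,88,40],"yaw":0}
    - {"hand":0,"slide":[29,88,60],"yaw":0}
    - {"hand":0,"slide":[29,88,72],"yaw":0}
    - {"hand":0,"slide":[29,88,78],"yaw":0}
    - {"hand":0,"slide":[29,88,80],"yaw":0}

```text
time: 12.38
eef_pos: [0.4937, -0.0612, 0.0238]
tcp_rot: [0.716, -0.698, -0.001, 0.001]
wrist_force: [0.0, -0.5, 0.6]
finger_gap: -0.0002
```

```bash
python3 - <<'E'
from h import *
plan()
now=np.r_[rinv(R0,ctrl.get_state()["eef_pos"])]
pv=np.array([-3,42.])
for th in np.radians(range(-5,103,5)):
    a=np.pi-.13+th;d=np.array([np.cos(a),np.sin(a)]);e=np.array([-d[1],d[0]])
    c=pv+52*d-(5+11*abs(e[0])+14.5*abs(e[1]))*e
    s=c-now; print(round(np.degrees(th)),c.round(1),"slide",(-s[0]).round(1),s[1].round(1))
for n,c,f in(('scene',(215,195,375,315),5),):
  cv2.imwrite(f'pics/{n}7.png',ctrl.capture(n)[:,:,::-1])
  overlay(n,R0,4,0,f'pics/{n}7.png',f'pics/{n}7z.png',c,f)
E
```

```text
t 12.38 rail tcp [-60.1  86.6  23.8] F [ 0.  -0.5  0.6] yaw need -0.0 tilt 0.18
-5 [-49.1  74.2] slide -11.0 -12.3
0 [-51.9  69.4] slide -8.3 -17.2
5 [-54.1  64.2] slide -6.0 -22.4
10 [-55.8  59.6] slide -4.3 -26.9
15 [-57.3  55.8] slide -2.9 -30.8
20 [-58.4  51.7] slide -1.7 -34.9
25 [-59.3  47.4] slide -0.9 -39.1
30 [-59.7  42.9] slide -0.5 -43.6
35 [-59.7  38.3] slide -0.4 -48.3
40 [-59.3  33.5] slide -0.9 -53.1
45 [-58.4  28.7] slide -1.8 -57.9
50 [-56.9  23.9] slide -3.2 -62.7
55 [-55.   19.1] slide -5.2 -67.5
60 [-52.5  14.4] slide -7.6 -72.2
65 [-49.5  10. ] slide -10.6 -76.6
70 [-46.    5.7] slide -14.1 -80.8
75 [-42.    1.8] slide -18.2 -84.7
80 [-37.5  -1.7] slide -22.6 -88.2
85 [-32.6  -4.7] slide -27.5 -91.3
90 [-27.4  -7.3] slide -32.8 -93.8
95 [-21.8  -9.2] slide -38.3 -95.8
100 [-17.3 -10.7] slide -42.8 -97.3
```

View pics/scene7z.png

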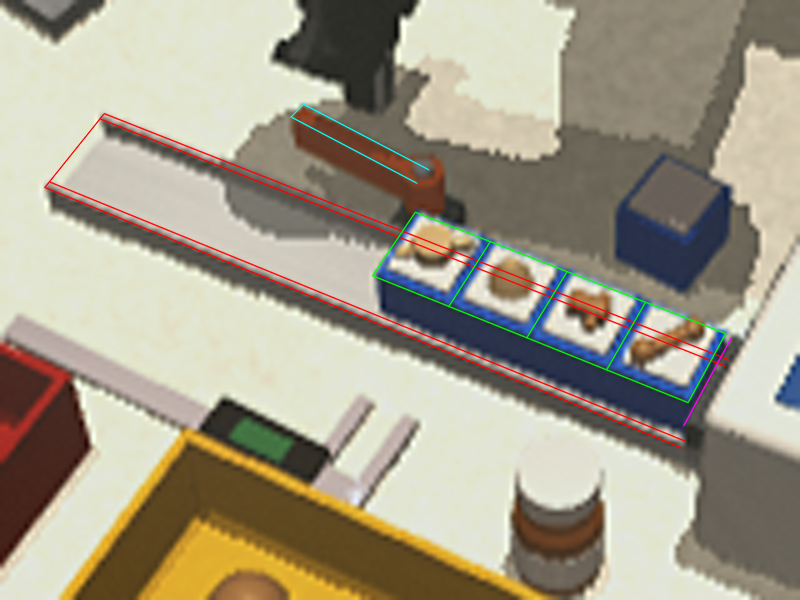

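>>> send_rows:
  plan:
    - {"hand":0,"slide":[-4,-5,-4],"yaw":0}
    - {"hand":0,"slide":[-8,-12,-4],"yaw":0}
    - {"hand":0,"slide":[-8,-16,-4],"yaw":0}
    - {"hand":0,"slide":[-7,-20,-4],"yaw":0}
    - {"hand":0,"slide":[-5,-24,-4],"yaw":0}
    - {"hand":0,"slide":[-4,-28,-4],"yaw":0}
    - {"hand":0,"slide":[-3,-31,-4],"yaw":0}
    - {"hand":0,"slide":[-2,-35,-4],"yaw":0}
    - {"hand":0,"slide":[-1,-39,-4],"yaw":0}
    - {"hand":0,"slide":[-0.5,-43.5,-4],"yaw":0}

```text
time: 13.27
eef_pos: [0.5378, -0.0596, 0.0291]
tcp_rot: [0.716, -0.698, -0.0, 0.0]
wrist_force: [-2.5, -0.7, -0.5]
finger_gap: 0.0
```

```bash
python3 - <<'E'
from h import *
plan()
for n,c,f in(('scene',(215,195,375,315),5),):
  cv2.imwrite(f'pics/{n}8.png',ctrl.capture(n)[:,:,::-1])
  overlay(n,R0,4,np.radians(30),f'pics/{n}8.png',f'pics/{n}8z.png',c,f)
E
```

```text
t 13.27 rail tcp [-59.7  42.4  29.1] F [-2.5 -0.7 -0.5] yaw need -0.0 tilt 0.06
```

View pics/scene8z.png

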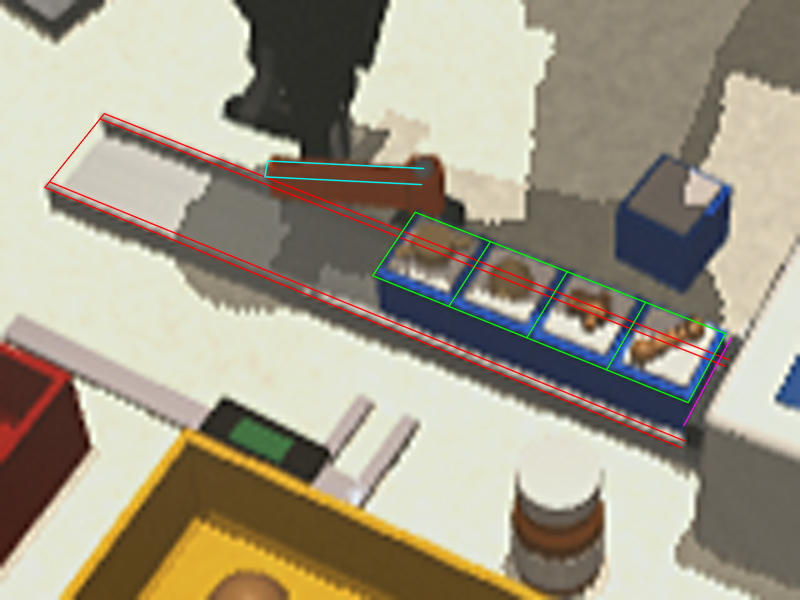

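>>> send_rows:
  plan:
    - {"hand":0,"slide":[0,-4.5,0],"yaw":0}
    - {"hand":0,"slide":[-0.5,-9.5,0],"yaw":0}
    - {"hand":0,"slide":[-1.5,-14.5,0],"yaw":0}
    - {"hand":0,"slide":[-2.5,-19,0],"yaw":0}
    - {"hand":0,"slide":[-4.5,-24,0],"yaw":0}
    - {"hand":0,"slide":[-7,-28.5,0],"yaw":0}
    - {"hand":0,"slide":[-10,-33,0],"yaw":0}
    - {"hand":0,"slide":[-13.5,-37,0],"yaw":0}
    - {"hand":0,"slide":[-17.5,-41,0],"yaw":0}
    - {"hand":0,"slide":[-21,-44,0],"yaw":0}

```text
time: 14.15
eef_pos: [0.5819, -0.0367, 0.0293]
tcp_rot: [0.717, -0.697, 0.0, -0.0]
wrist_force: [-1.2, -1.8, 1.1]
finger_gap: -0.0002
```

```bash
python3 - <<'E'
from h import *
plan()
for n,c,f in(('scene',(215,195,375,315),5),):
  cv2.imwrite(f'pics/{n}9.png',ctrl.capture(n)[:,:,::-1])
  overlay(n,R0,4,np.radians(79),f'pics/{n}9.png',f'pics/{n}9z.png',c,f)
E
```

```text
t 14.15 rail tcp [-38.   -2.3  29.3] F [-1.2 -1.8  1.1] yaw need 0.0 tilt 0.01
```

View pics/scene9z.png

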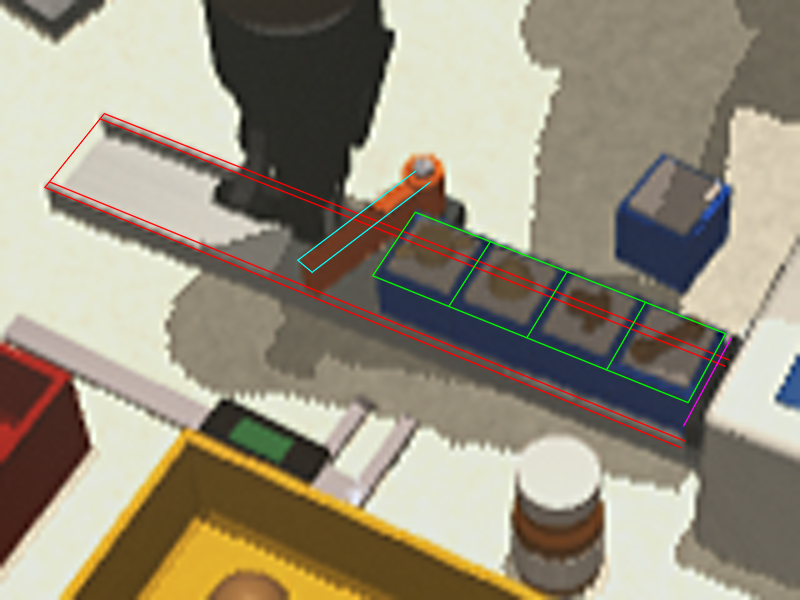

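>>> send_rows:
  plan:
    - {"hand":0,"slide":[-2.5,-1.5,0],"yaw":0}
    - {"hand":0,"slide":[-5,-2.5,0],"yaw":0}
    - {"hand":0,"slide":[-7.5,-4,0],"yaw":0}
    - {"hand":0,"slide":[-10,-5,0],"yaw":0}
    - {"hand":0,"slide":[-12,-6,0],"yaw":0}
    - {"hand":0,"slide":[-13.5,-6.5,0],"yaw":0}
    - {"hand":0,"slide":[-15,-7,0],"yaw":0}
    - {"hand":0,"slide":[-16,-7,0],"yaw":0}

```text
time: 14.87
eef_pos: [0.5882, -0.0208, 0.0294]
tcp_rot: [0.717, -0.698, 0.0, -0.0]
wrist_force: [-0.6, -1.8, 0.2]
finger_gap: 0.0001
```

>>> send_rows:
  plan:
    - {"hand":0,"slide":[-0.7,0,0],"yaw":0}
    - {"hand":0,"slide":[-1.4,0,0],"yaw":0}

```text
time: 15.03
eef_pos: [0.5882, -0.0195, 0.0294]
tcp_rot: [0.717, -0.698, 0.0, -0.0]
wrist_force: [0.7, -1.0, -0.8]
finger_gap: -0.0
```

```bash
python3 - <<'E'
from h import *
plan()
for n,c,f in(('scene',(215,195,375,315),5),):
  cv2.imwrite(f'pics/{n}10.png',ctrl.capture(n)[:,:,::-1])
  overlay(n,R0,4,1.7,f'pics/{n}10.png',f'pics/{n}10z.png',c,f)
E
```

```text
t 15.03 rail tcp [-20.9  -9.1  29.4] F [ 0.7 -1.  -0.8] yaw need 0.0 tilt 0.05
```

View pics/scene10z.png

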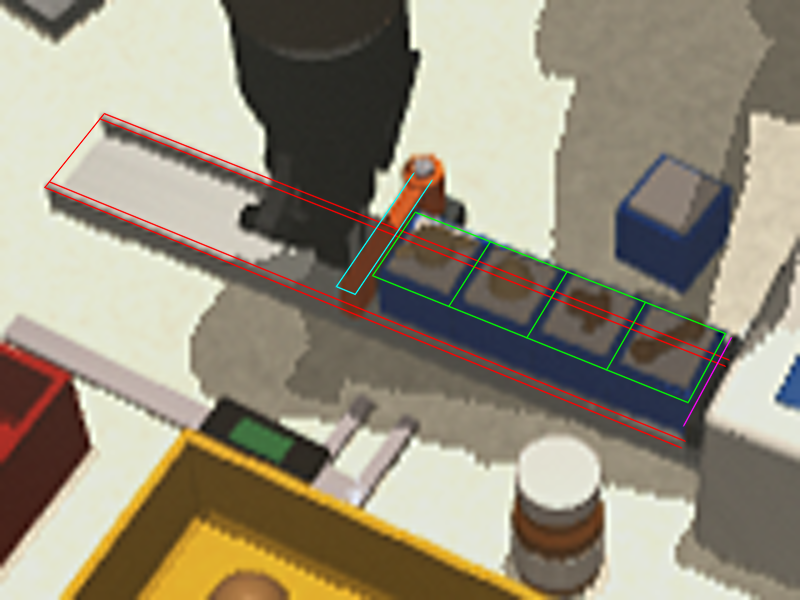

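Nearly closed; I'll creep on until the limit is felt.

>>> send_rows:
  plan:
    - {"hand":0,"slide":[-0.7,0,0],"yaw":0}
    - {"hand":0,"slide":[-1.4,0,0],"yaw":0}

```text
time: 15.25
eef_pos: [0.5882, -0.0192, 0.0294]
tcp_rot: [0.717, -0.697, 0.001, 0.0]
wrist_force: [1.5, -9.1, -1.4]
finger_gap: 0.0002
```

>>> send_rows:
  plan:
    - {"hand":0,"slide":[-0.5,0,0],"yaw":0}
    - {"hand":0,"slide":[-1,0,0],"yaw":0}

```text
time: 15.42
eef_pos: [0.5882, -0.0191, 0.0295]
tcp_rot: [0.717, -0.697, 0.001, 0.001]
wrist_force: [3.3, -11.0, -1.6]
finger_gap: -0.0002
```

>>> send_rows:
  plan:
    - {"hand":0,"slide":[-0.5,0,0],"yaw":0}
    - {"hand":0,"slide":[-0.5,0,0],"yaw":0}

```text
time: 15.58
eef_pos: [0.5882, -0.0191, 0.0295]
tcp_rot: [0.716, -0.698, 0.001, 0.001]
wrist_force: [2.1, -10.5, -2.3]
finger_gap: -0.0003
```

>>> send_rows:
  plan:
    - {"hand":0,"slide":[2,0,0],"yaw":0}
    - {"hand":0,"slide":[6,0,0],"yaw":0}
    - {"hand":0,"slide":[15,0,0],"yaw":0}
    - {"hand":0,"slide":[28,0,0],"yaw":0}
    - {"hand":0,"slide":[40,0,0],"yaw":0}
    - {"hand":0,"slide":[40,0,-30],"yaw":0}
    - {"hand":0,"slide":[50,0,-65],"yaw":0}
    - {"hand":0,"slide":[70,0,-100],"yaw":0}
    - {"hand":0,"slide":[100,0,-130],"yaw":0}
    - {"hand":0,"slide":[130,0,-150],"yaw":0}

```text
time: 16.42
eef_pos: [0.5923, -0.1482, 0.1833]
tcp_rot: [0.717, -0.697, 0.002, -0.002]
wrist_force: [0.6, 0.1, -1.3]
finger_gap: 0.0001
```

>>> send_rows:
  plan:
    - {"hand":0,"slide":[35,0,0],"yaw":0}
    - {"hand":0,"slide":[70,10,0],"yaw":0}
    - {"hand":0,"slide":[105,20,0],"yaw":0}
    - {"hand":0,"slide":[140,30,0],"yaw":0}
    - {"hand":0,"slide":[175,40,0],"yaw":0}
    - {"hand":0,"slide":[200,50,0],"yaw":0}
    - {"hand":0,"slide":[210,50,0],"yaw":0}
    - {"hand":0,"slide":[210,50,0],"yaw":0}

```text
time: 17.08
eef_pos: [0.5457, -0.361, 0.1789]
tcp_rot: [0.715, -0.699, -0.0, 0.0]
wrist_force: [0.1, 0.9, -0.3]
finger_gap: 0.0002
```

```bash
python3 - <<'E'
from h import *
plan()
for n,c,f in(('top',(205,185,415,295),3.8),('scene',(245,205,405,325),5),):
  cv2.imwrite(f'pics/{n}11.png',ctrl.capture(n)[:,:,::-1])
  im=cv2.imread(f'pics/{n}11.png')[c[1]:c[3],c[0]:c[2]]
  cv2.imwrite(f'pics/{n}11r.png',cv2.resize(im,None,fx=f,fy=f,interpolation=cv2.INTER_CUBIC))
  overlay(n,R0,5,1.7,f'pics/{n}11.png',f'pics/{n}11z.png',c,f)
E
```

```text
t 17.08 rail tcp [-361.2   42.5  178.9] F [ 0.1  0.9 -0.3] yaw need -0.2 tilt 0.01
```

View pics/scene11r.png

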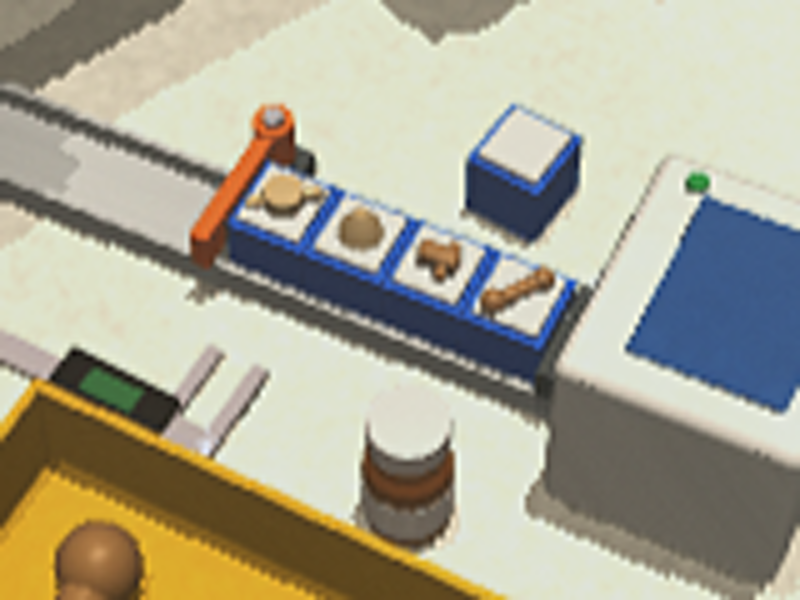

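View pics/top11z.png

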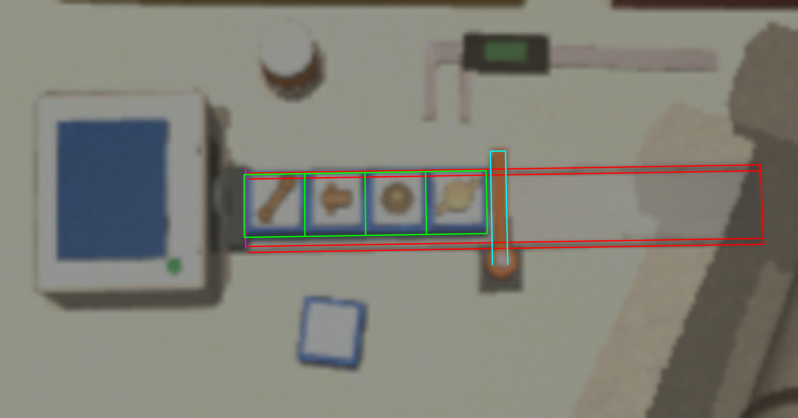

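View pics/scene11.png

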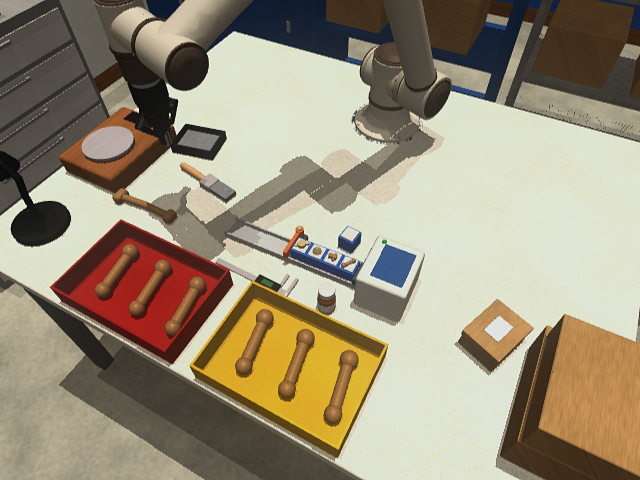

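```bash
python3 -c "
from h import *
a=cv2.imread('pics/scene0.png').astype(int);b=cv2.imread('pics/scene11.png').astype(int)
for k,(x0,y0,x1,y1) in dict(spare=(335,222,365,252),vial=(312,282,342,316),caliper=(212,256,300,296)).items(): print(k,np.abs(a-b)[y0:y1,x0:x1].mean().round(2))
print(ctrl.sign_off())"
```

```text
spare 7.59
vial 8.65
caliper 8.56
the job is handed in; nothing more can be done
None
```

```bash
python3 -c "
import cv2,numpy as np
for n,B in (('scene',dict(spare=(335,222,365,252),vial=(312,282,342,316),caliper=(212,256,300,296),brush=(178,160,238,200),bone=(108,186,180,224),box=(458,298,535,362),tray=(230,300,300,380),bare=(430,200,520,290))),('top',dict(spare=(280,260,304,285),vial=(270,190,292,212),caliper=(315,192,396,220)))):
  a=cv2.imread(f'pics/{n}0.png',0).astype(np.float32);b=cv2.imread(f'pics/{n}11.png',0).astype(np.float32)
  for k,(x0,y0,x1,y1) in B.items(): print(n,k,np.round(cv2.phaseCorrelate(a[y0:y1,x0:x1].copy(),b[y0:y1,x0:x1].copy()),2), abs(a-b)[y0:y1,x0:x1].mean().round(1))
"
```

```text
Traceback (most recent call last):
ValueError: setting an array element with a sequence. The requested array has an inhomogeneous shape after 1 dimensions. The detected shape was (2,) + inhomogeneous part.
```

```bash
python3 -c "
import cv2,numpy as np
for n,B in (('scene',dict(spare=(335,222,365,252),vial=(312,282,342,316),caliper=(212,256,300,296),bare=(430,200,520,290),tray=(230,300,300,380),box=(458,298,535,362))),('top',dict(spare=(280,260,304,285),vial=(270,190,292,212),caliper=(315,192,396,220)))):
  a=cv2.imread(f'pics/{n}0.png',0).astype(np.float32);b=cv2.imread(f'pics/{n}11.png',0).astype(np.float32)
  for k,(x0,y0,x1,y1) in B.items():
    p=cv2.phaseCorrelate(a[y0:y1,x0:x1].copy(),b[y0:y1,x0:x1].copy()); print(n,k,np.round(p[0],2),round(p[1],2),abs(a-b)[y0:y1,x0:x1].mean().round(1))
"
```

```text
scene spare [0.02 0.  ] 0.99 7.3
scene vial [-0.02  0.01] 1.0 8.7
scene caliper [-0.1   0.07] 0.93 8.4
scene bare [-0.02  0.04] 0.85 10.5
scene tray [ 0.   -0.04] 0.99 8.3
scene box [ 0.02 -0.  ] 1.0 9.2
top spare [-0.04  0.45] 0.98 8.5
top vial [ 0.05 -0.06] 0.96 8.4
top caliper [ 0.59 -0.12] 0.89 7.9
```

The job is done and handed in at about 17 s. The four carriers are against the end stop and the keeper is closed across the channel behind them.

- **Push:** I pushed the train with the shut fingertips, low inside the channel, about 117 mm at 24 mm/s or less. I slowed to a creep at the end. The fingers stopped moving as the force rose from about 6 N to 13–14 N, which marks contact with the stop.
- **Keeper:** I then pushed the keeper round its arc from the outside until it stopped at its limit, at about 11 N, and drew the fingers clear.
- **Final pictures:** The last pictures show four carriers touching and upright, with the front one against the dark stop. The keeper is square across the channel just behind the last carrier, and the gripper is well clear with the wrist force near zero.
- **Finger positions:** The two stopping points were 12.7 mm apart, against 13 mm expected for a train fully home and a keeper fully closed.

Not every check agreed:

- **Position offset:** Both stopping points came about 1.5 mm short of my camera-based estimate. That is within the calibration error.
- **Bystanders, brightness:** A plain before/after picture difference near the spare carrier, vial and caliper gave 7–9 grey levels. Bare table changed by about as much, so this is an overall brightness change.
- **Bystanders, position:** I ran a shift check only after handing in. It showed 0.1 px or less for the spare carrier, vial, caliper and card box in the scene view. The top view gave about 0.5 px (around 1 mm) for the spare carrier and caliper. The scene view does not confirm this, and the robot never came near either one.
- **Not measured:** I judged the brush and long bone only by eye; they look unmoved.

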